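# Shut and latch a drop-front tool chest

### The job

Close up the tool chest: push its leaning front door up nearly shut, then swing the wire loop of the draw latch forward and down so that its bar drops in front of the hooked keeper on the door, and then throw the latch lever back until it lies flat on the chest, drawing the door fully shut with the loop caught under the keeper. Leave the other things on the bench where they are.

Things in the scene. Friction and masses are not known exactly. Their poses are not given: they have to be found in the camera images.
- toolchest: Plywood tool chest, 270 wide (y), 175 deep, heavy (does not shift). Origin on the bench under the middle of the seam between chest and front door. +x points to the chest's back, -x out through the door, roughly to the robot; z up. Top face 145 mm over the bench, x 0 to 175 mm. The draw latch is in the middle (y = 0) of the top's front edge.
- door (a joint): Drop-front door, a tray 45 mm deep, 270 wide, 121 high, hinged at the seam's foot 24 mm over the bench. 0 = shut, upright; grows (rad) as its top leans out to -x; stop 0.30. Stays where it stands; pushing it near the top takes up to 10 N. Pushed shut and let go, its seal springs it back to about 0.05; only the latch keeps it at 0.
- door_face (a point): Middle of the outer front face of the door, 20 mm below the door's top edge; moves with the door (axes as the chest's when shut). The place to push.
- keeper (a point): Steel keeper in the middle of the door's top: upright tab 32 wide (y), 6 thick, with a lip 18 to 22 mm over the door's top that reaches 7 mm out from the tab in -x. This point is the pocket under the lip where the loop's bar ends: 3 mm in front (-x) of the tab, 9 mm over the door's top, 22 mm in front of the seam. Axes as the chest's when the door is shut.
- lever_pivot (a point): Axis of the latch lever (along y), fixed on the chest 30 mm behind (+x of) the seam, 14 mm above the top face. Axes as the chest's.
- lever (a joint): Flat steel lever, 26 wide, 5 thick, 85 mm long from its pivot. 0 = flat, pointing to the back (+x); grows (rad) as its free end rises and swings over towards the door: 1.57 upright, open stop 2.27. Stays where left (0.07 N m friction). The last 0.26 rad before flat is past centre. Only when fully open does the loop reach well beyond the keeper; half open, the bar may land on the lip.
- lever_tip (a point): Middle of the free end of the lever, 85 mm from the pivot.
- loop (a joint): Loop's turn on the lever (rad). Loop value minus lever value is the loop's angle in space: 0 = level, out over the door (-x); 1.57 = upright; more = leaning back (+x). Stop at 4.19, against which it leans back at the start. Turns freely and falls by its own weight once tipped past upright.
- loop_bar (a point): Middle of the loop's cross bar. The loop is a U of 6 mm rod, 58 mm wide (46 inside; the lever fits within), pivoted on the lever 20 mm from the lever's pivot (lever flat: 19 mm behind and 5 mm below it; it turns with the lever). The bar is 72 mm from there. Hooked: the bar is in front (-x) of the lip's edge and down on the door's top, or under the lip.
- painted_block: Black painted wooden block, 110 x 70 x 50 mm, bystander.
- offcut: Pale wooden offcut, 150 x 55 x 28 mm, bystander.
- sanding_block: Cork sanding block, 70 x 45 x 22 mm, lying on the chest's top near a back corner (y about +90 mm), bystander; origin under its centre.
- hammer: Hammer lying on the bench, bystander.
- glue_bottle: White glue bottle, 60 mm across, 170 mm high, bystander.
- paint_can: Metal paint can, 84 mm across, 90 mm high, bystander.
- chisel: Hand tool with a handle, 200 mm long, bystander.
- foam_block: Pale block, 120 x 80 x 45 mm, bystander.

How it is judged:
By the outcome, as a careful person would: the job done as asked, in the order asked, and still so for the second after the job is handed in, with the robot touching nothing.
It also fails if it takes over 56 s, if anything falls off the work surface, if the arm or the gripper's body presses on something with over 40 N, if the wrist force passes 120 N, or if a joint passes its speed limit or range.

### The arm

A 6-joint arm with a two-finger parallel gripper is mounted at the origin on the work surface. World frame = base frame: x ahead of the robot, y to its left, z up, the work surface at z = 0. Lengths are in m, angles in degrees, forces in N, time in s.
With the tool pointing down it reaches from about 0.3 to 0.775 m from the base axis. Payload 14.6 kg.
Tool frame: the origin (TCP) lies on the centre line of the jaws, within the pads' length; the fingertips stand 22 mm ahead of it and the grasp point (between the pads) lies 3 mm ahead of it; z points along the fingers, y is the line along which they close (so a half turn about z gives the same grasp; the last joint's range is limited). The gripper opens to 85 mm and grips with 20 to 120 N. Pads are 22 mm wide; open, the fingers measure 114 mm over their backs; the gripper's body (76 mm by 85 mm) begins 54 mm behind the grasp point. The pads swing forward as they close: fully open they stand 13 mm farther back than shut.
Start: joints at [62.303, 17.183, 87.147, -0, 75.671, -3.816], TCP at [0.223, 0.503, 0.224] pointing down, gripper open.
Joint ranges: [-173.82, 173.82], [-45.26, 126.66], [13.44, 144.39], [-59.66, 239.66], [0, 175.72], [-146.38, 146.38]. Speed limits (degrees/s): [127.2, 127.2, 147.25, 180, 180, 180].

### API

Orientations are given as a 3x3 rotation matrix whose columns are the frame's x, y, z axes.
In Python, from rig import env gives the robot as it stands.
- The arm moves only by the tool send_rows, never from a script. Its argument "deltas" is a list of rows, each a list of 7 numbers: the shift along the tool's x, y, z in cm, then the turn, a rotation vector about the tool's x, y, z in units of 5 degrees (1.0 is 5 degrees), then the closure, from 0 (fully open) to 1 (shut). A call has 1 to 5 rows; each row is the pose to reach, as a shift and turn from the pose commanded when the call began, along the tool's axes at that moment; what a row does not reach only later rows make up. A row lasts 1/8 s, in which the tool goes at most 62.5 mm and 10.7 degrees, less where a joint would pass 70% of its speed; a pose out of reach is approached as far as the arm can. A call with a gripper value outside its range is refused whole. The fingers move at their own pace and stop on an object; "grip_force" is the grip in N (left out, the last holds). Time passes only in rows, so rows that repeat a pose let the fingers close. It gives the time, the measured TCP pose, the force, the opening and the grip force at its end, in the units of the state.
- env.read_state(): the state, without advancing time (a new reading comes with each control period).
- env.capture(name): name is "scene" or "top" or "wrist"; returns a dict with "image" (384x512x3 uint8, red, green, blue), "vertical_fov" (degrees; the focal length in pixels is half the picture's height over the tangent of half this angle, whatever the lens; pixels are square), "cx", "cy" (the principal point, pixels), "cam_to_world" (4x4, takes a point from camera to world coordinates). Camera axes: x right, y down, z forward; pixel columns grow to the right and rows downward; lengths in m; the calibration is good to about 2 mm. A picture is of the moment at which its call begins. There is no depth.
- env.sign_off(): hands the job in; it is judged then, once.
Trained networks look in a picture, given as the dict that the camera call returned (one of the last four; its "shot" number tells which), for a name from the list of things; names that differ only in an ending like _2 or _b are one class to them, and where a whole thing is asked for, a point or a joint stands for the part that bears it (a point fixed in the world has none). Each returns a list of dicts, best first, with "conf" (0 to 1); they miss things now and then, are a little off and sometimes report something else, mostly with a low value. They report only what shows in the picture. A call takes as long as a camera call.
- env.spot_in(picture, target): "extent" ([left, top, right, bottom] in pixels, round what is visible of it).
- env.silhouettes(picture, target): "pixels" (384x512 bool, what is visible of it) and "extent" ([left, top, right, bottom] in pixels, round what is visible of it).
- env.pinpoint(picture, target): "uv" ([column, row] in pixels: a listed point, or the origin of a listed thing).
The state is a dict: "time": time; "q": joint angles; "qvel": joint speeds; "joint_torque": joint torques, N m; "tcp_pos": TCP position; "tool_rot": TCP orientation; "wrist_force": force on the tool from outside, world axes, zero at the start; "ft_torque": the same for the moment, N m; "width": finger opening in m; "grip_force": force on a finger pad.
Only numpy, scipy, OpenCV 4.12 (cv2) and the standard library are available. Lean on these libraries where they do the work, as an engineer would, in place of code of your own. Each camera call takes 0.05 s, during which the arm holds its last target. There are 200 camera calls.

## Working session

There is one attempt and no reset: what is moved stays moved. The work goes in short steps, Python scripts to look and compute and a tool call to move; the robot and the scene stay as the last step left them, time stands still between calls to the robot, and variables do not carry over. Pictures are saved under pics/ and viewed, at most 10 in all, crops included, and the job is handed in when it is done.

Besides the shell and the picture viewer there is one more tool, called after ">>>" by a JSON object that holds its "name" and its "arguments", one argument or row to a line. send_rows: Moves the arm, as the interface text tells. Its arguments: {"type":"object","properties":{"deltas":{"type":"array","items":{"type":"array","items":{"type":"number"}}},"grip_force":{"type":"number"}},"required":["deltas"]}

```bash
mkdir -p pics
cat > h.py <<'E'
import numpy as np, cv2
from rig import env
def save(p,n): cv2.imwrite('pics/'+n+'.png', cv2.cvtColor(p['image'],cv2.COLOR_RGB2BGR))
def ray(p,uv):
    f=p['image'].shape[0]/2/np.tan(np.radians(p['vertical_fov'])/2)
    T=np.array(p['cam_to_world']); d=T[:3,:3]@np.array([(uv[0]-p['cx'])/f,(uv[1]-p['cy'])/f,1])
    return T[:3,3],d/np.linalg.norm(d)
def onz(p,uv,z):
    o,d=ray(p,uv); return o+d*(z-o[2])/d[2]
def tri(rs):
    A=sum(np.eye(3)-np.outer(d,d) for o,d in rs); b=sum((np.eye(3)-np.outer(d,d))@o for o,d in rs)
    return np.linalg.solve(A,b)
def proj(p,X):
    f=p['image'].shape[0]/2/np.tan(np.radians(p['vertical_fov'])/2)
    T=np.array(p['cam_to_world']); c=T[:3,:3].T@(np.array(X)-T[:3,3]); return [p['cx']+f*c[0]/c[2],p['cy']+f*c[1]/c[2]]
E
python3 - <<'E'
from h import *
np.set_printoptions(precision=4,suppress=True)
S=env.capture('scene');T=env.capture('top')
save(S,'s0');save(T,'t0')
print(S['cam_to_world'],T['cam_to_world'])
for n in ['toolchest','door_face','keeper','lever_pivot','lever_tip','loop_bar','sanding_block']:
    r=[]
    for p in (S,T):
        q=env.pinpoint(p,n)
        if q: print(n,np.array(q[0]['uv']),round(q[0]['conf'],2)); r.append(ray(p,q[0]['uv']))
        else: print(n,'none')
    if len(r)==2: print('   ',tri(r))
print(env.read_state())
E
```

```text
[[ 0.8722  0.3569 -0.3345  0.8911]
 [ 0.4891 -0.6458  0.5862 -0.7076]
 [-0.0068 -0.6749 -0.7379  0.9767]
 [ 0.      0.      0.      1.    ]] [[ 0.0248 -0.9979  0.0597  0.4183]
 [-0.9994 -0.0261 -0.0211 -0.0107]
 [ 0.0226 -0.0591 -0.998   1.1329]
 [ 0.      0.      0.      1.    ]]
toolchest [254.3 226.4] 0.87
toolchest [268.6 187.6] 0.66
    [ 0.5091 -0.067  -0.0132]
door_face none
door_face [271.6 208.7] 0.68
keeper [241.6 183.1] 0.73
keeper [270.1 200.4] 0.93
    [ 0.4628 -0.0619  0.1652]
lever_pivot [260.3 196.1] 0.68
lever_pivot [276.3 172.8] 0.7
    [ 0.5365 -0.0774  0.1621]
lever_tip [255. 175.] 0.85
lever_tip [275.8 180.3] 0.53
    [ 0.5121 -0.0701  0.2305]
loop_bar [271.5 181.9] 0.45
loop_bar [278.9 149.9] 0.65
    [ 0.5785 -0.0795  0.2461]
sanding_block [304.3 194. ] 0.86
sanding_block [251.5 134.8] 0.6
    [ 0.6411 -0.0067  0.158 ]
{'time': 0.8, 'q': array([62.3032, 17.1829, 87.1474, -0.0011, 75.6696, -3.8143]), 'qvel': array([-0.0638,  0.0766,  0.0109,  0.0783, -0.0306, -0.0461]), 'joint_torque': array([  0.0009, -54.3325, -36.1973,   0.    ,   0.0006,  -0.    ]), 'tcp_pos': array([0.2227, 0.5029, 0.2238]), 'tool_rot': array([[-0.9144,  0.4049,  0.    ],
       [ 0.4049,  0.9144, -0.    ],
       [-0.    ,  0.    , -1.    ]]), 'wrist_force': array([ 0.4974, -0.1314,  0.1244]), 'ft_torque': array([-0.0667,  0.0281,  0.0073]), 'grip_force': 0.0, 'width': 0.08547255730705815}
```

Run:
```python
import cv2
a=cv2.imread('pics/s0.png')[120:300,150:390];b=cv2.imread('pics/t0.png')[90:270,160:400]
import numpy as np
cv2.imwrite('pics/c0.png',np.hstack([cv2.resize(x,None,fx=1.66,fy=1.66,interpolation=2) for x in(a,b)]))
```

```text
(no output)
```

View pics/s0.png

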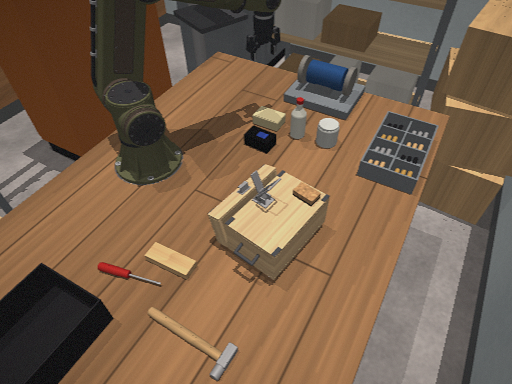

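View pics/c0.png

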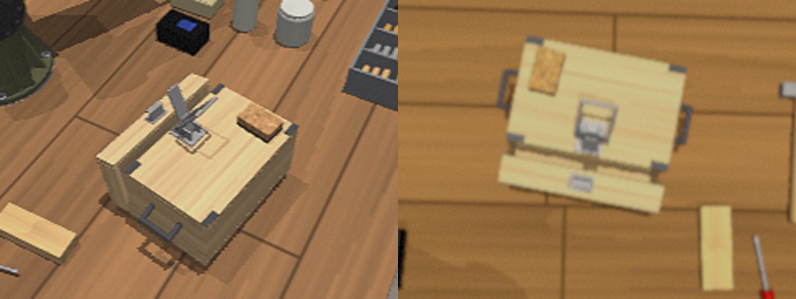

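Scene: the door leans out, the lever is about upright at (258,190) and the loop leans back behind it. The chest's top corners in the top picture are about (226,173), (321,191), (238,113) and (333,131).

Run:
```python
from h import *
np.set_printoptions(precision=4,suppress=True)
T=env.capture('top');S=env.capture('scene')
c=[onz(T,u,.145)[:2] for u in([226.3,173],[320.8,191],[237.7,113],[333,131])]
print(c)
# fit yaw+origin (2D Kabsch)
M=np.array([[0,.135],[0,-.135],[.175,.135],[.175,-.135]]);C=np.array(c)
m=M-M.mean(0);k=C-C.mean(0)
yaw=np.arctan2((m[:,0]*k[:,1]-m[:,1]*k[:,0]).sum(),(m*k).sum())
R=np.array([[np.cos(yaw),-np.sin(yaw)],[np.sin(yaw),np.cos(yaw)]]);o=C.mean(0)-R@M.mean(0)
print('yaw',np.degrees(yaw),'o',o,'res',C-(M@R.T+o))
for n in ['toolchest','door_face','keeper','lever_pivot','lever_tip','loop_bar']:
    r=[ray(p,q[0]['uv']) for p in(T,S) for q in[env.pinpoint(p,n)] if q]
    if len(r)==2:
        X=tri(r);print(n,R.T@(X[:2]-o)*1000,X[2]*1000)
```

```text
[array([0.5348, 0.0575]), array([ 0.4927, -0.2004]), array([0.7009, 0.0313]), array([ 0.6589, -0.2316])]
yaw -9.360547280701864 o [ 0.5105 -0.0716] res [[ 0.0024 -0.0041]
 [ 0.0042  0.0044]
 [-0.0042 -0.0019]
 [-0.0023  0.0016]]
toolchest [1.7994 2.7548] -1.9709972969491023
door_face [-58.845   -3.0849] 107.55880933833826
keeper [-49.443    8.2376] 137.70943996115773
lever_pivot [30.7413 -2.2728] 154.03590590318697
lever_tip [-7.3638  6.2251] 234.429705257207
loop_bar [66.795  5.168] 246.26885897915724
```

>>> {"name": "send_rows", "arguments": {
  "deltas": [
    [-3.5,-4,0,0,0,0,1],
    [-7,-8,0,0,0,0,1],
    [-11,-12.5,0,0,0,0,1],
    [-15,-17,0,0,0,0,1],
    [-19,-21.8,0,0,0,0,1]
  ],
  "grip_force": 60
}}

```text
time: 2.12
tcp_pos: [0.3083, 0.225, 0.224]
tool_rot: [[-0.915, 0.404, 0.001], [0.404, 0.915, 0.0], [-0.001, 0.001, -1.0]]
wrist_force: [1.3, 0.2, -0.5]
width: 0.0002
grip_force: 0.0
```

>>> {"name": "send_rows", "arguments": {
  "deltas": [
    [-4,-4.5,0,0,0,-0.6,1],
    [-8,-9,0,0,0,-1.2,1],
    [-12,-13.5,0,0,0,-1.8,1],
    [-16,-18,0,0,0,-2.4,1],
    [-19,-21.8,0,0,0,-2.9,1]
  ]
}}

```text
time: 2.75
tcp_pos: [0.3939, -0.0519, 0.224]
tool_rot: [[-0.987, 0.162, 0.001], [0.162, 0.987, -0.0], [-0.001, -0.0, -1.0]]
wrist_force: [0.8, 0.0, 0.3]
width: 0.0002
grip_force: 0.0
```

```bash
cat > st.py <<'E'
from h import *
np.set_printoptions(precision=4,suppress=True)
ya=np.radians(-9.4);R=np.array([[np.cos(ya),-np.sin(ya)],[np.sin(ya),np.cos(ya)]]);o=np.array([.5115,-.070])
def look(save_as=None,cams=('top','scene'),names=('keeper','door_face','lever_tip','loop_bar')):
    s=env.read_state();p=s['tcp_pos'];print('t',s['time'],'tcp chest mm',R.T@(p[:2]-o)*1000,p[2]*1000,'F',s['wrist_force'],s['width']);print(s['tool_rot'])
    ps=[env.capture(c) for c in cams]
    for n in names:
        qs=[env.pinpoint(p,n) for p in ps];r=[ray(p,q[0]['uv']) for p,q in zip(ps,qs) if q]
        for q in qs:
            if q: print(n,q[0]['uv'],q[0]['conf'])
        if len(r)>=2: X=tri(r);print(n,R.T@(X[:2]-o)*1000,X[2]*1000)
    if save_as:
        for c,p in zip(cams,ps): save(p,save_as+c)
    return ps
E
python3 -c "
from st import *
look()"
```

```text
t 2.75 tcp chest mm [-118.9613   -1.3255] 224.02419895427795 F [0.8383 0.0085 0.2867] 0.0001593955680620145
[[-0.9867  0.1625  0.0008]
 [ 0.1625  0.9867 -0.0002]
 [-0.0008 -0.0001 -1.    ]]
keeper [267.8, 199.2] 0.55
keeper [241.7, 187.1] 0.75
keeper [-48.6905   3.5994] 145.44271699484622
door_face [267.2, 208.5] 0.77
door_face [237.0, 195.0] 0.9
door_face [-70.6292   0.0471] 97.01387750091186
lever_tip [274.0, 182.8] 0.85
lever_tip [253.6, 172.7] 0.62
lever_tip [-6.7578  3.1527] 232.58319360142713
loop_bar [274.5, 182.3] 0.54
```

>>> {"name": "send_rows", "arguments": {
  "deltas": [
    [0,0.2,4.5,0,0,0,1],
    [0,0.2,9.3,0,0,0,1],
    [-1.2,0.2,9.3,0,0,0,1],
    [-2.2,0.2,9.3,0,0,0,1],
    [-3.2,0.2,9.3,0,0,0,1]
  ]
}}

```text
time: 3.88
tcp_pos: [0.4273, -0.0531, 0.1325]
tool_rot: [[-0.987, 0.163, 0.003], [0.163, 0.987, -0.001], [-0.003, -0.0, -1.0]]
wrist_force: [0.4, -0.4, -0.7]
width: -0.0
grip_force: 0.0
```

>>> {"name": "send_rows", "arguments": {
  "deltas": [
    [-0.6,0,0,0,0,0,1],
    [-1.2,0,0,0,0,0,1],
    [-1.8,0,0,0,0,0,1],
    [-2.4,0,0,0,0,0,1],
    [-2.7,0,0,0,0,0,1]
  ]
}}

```text
time: 4.5
tcp_pos: [0.4522, -0.0573, 0.1308]
tool_rot: [[-0.987, 0.163, -0.001], [0.163, 0.987, 0.0], [0.001, 0.0, -1.0]]
wrist_force: [-3.7, 0.3, 2.9]
width: -0.0004
grip_force: 2.0
```

```bash
python3 -c "
from st import *
look()"
```

```text
t 4.5 tcp chest mm [-60.5469   2.891 ] 130.75522528824294 F [-3.7158  0.2867  2.8664] -0.00038294708235860216
[[-0.9866  0.163  -0.0007]
 [ 0.163   0.9866  0.0001]
 [ 0.0007  0.     -1.    ]]
keeper [245.3, 188.2] 0.59
door_face [239.9, 196.7] 0.85
lever_tip [271.4, 180.8] 0.71
lever_tip [255.4, 174.5] 0.66
lever_tip [-3.2067  9.0143] 223.17415855773228
loop_bar [271.5, 184.4] 0.4
```

Contact made with the door; push a little further until the force rises.

>>> {"name": "send_rows", "arguments": {
  "deltas": [
    [-0.3,0,0,0,0,0,1],
    [-0.6,0,0,0,0,0,1]
  ]
}}

```text
time: 5.25
tcp_pos: [0.4579, -0.0582, 0.1323]
tool_rot: [[-0.987, 0.163, -0.001], [0.163, 0.987, -0.0], [0.0, -0.0, -1.0]]
wrist_force: [-19.1, 4.1, 37.0]
width: 0.0001
grip_force: 19.2
```

>>> {"name": "send_rows", "arguments": {
  "deltas": [
    [-0.3,0,0,0,0,0,1],
    [-0.3,0,0,0,0,0,1]
  ]
}}

```text
time: 5.5
tcp_pos: [0.4616, -0.0588, 0.1338]
tool_rot: [[-0.987, 0.163, 0.002], [0.163, 0.987, -0.001], [-0.002, -0.0, -1.0]]
wrist_force: [-18.7, 3.1, 40.3]
width: -0.0002
grip_force: 21.2
```

```bash
python3 -c "
from st import *
ps=look(cams=('scene','wrist'))
a=ps[0]['image'][130:280,190:340];b=ps[1]['image']
cv2.imwrite('pics/d.png',cv2.cvtColor(np.hstack([cv2.resize(a,(400,400),interpolation=2),cv2.resize(b,(400,300))[:400] if 0 else cv2.copyMakeBorder(cv2.resize(b,(400,300)),0,100,0,0,0)]),cv2.COLOR_RGB2BGR))"
```

```text
t 5.5 tcp chest mm [-51.0069   2.8612] 133.75854680017946 F [-18.7379   3.1156  40.3279] -0.00019555779885741594
[[-0.9866  0.1629  0.0022]
 [ 0.1629  0.9866 -0.0006]
 [-0.0022 -0.0002 -1.    ]]
keeper [246.5, 187.5] 0.94
door_face [243.2, 194.6] 0.63
door_face [249.3, 229.0] 0.61
door_face [-48.1266   1.0056] 112.69350375968585
lever_tip [253.8, 173.3] 0.78
loop_bar [271.7, 183.8] 0.64
```

View pics/d.png

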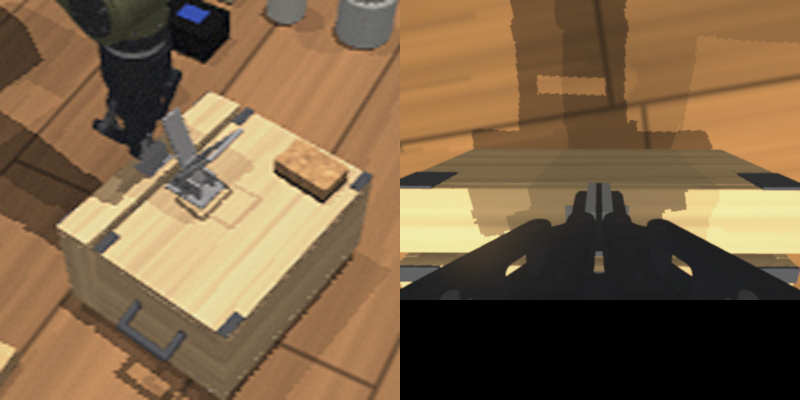

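>>> {"name": "send_rows", "arguments": {
  "deltas": [
    [1,0,0,0,0,0,1],
    [3,0,0,0,0,0,1],
    [6,0,0,0,0,0,1]
  ]
}}

```text
time: 6.38
tcp_pos: [0.4013, -0.0489, 0.1306]
tool_rot: [[-0.987, 0.163, -0.0], [0.163, 0.987, 0.0], [0.0, 0.0, -1.0]]
wrist_force: [-0.7, 0.0, 1.3]
width: 0.0
grip_force: 0.0
```

```bash
python3 -c "
from st import *
ps=look(cams=('scene','wrist','top'))
a=ps[0]['image'][150:270,200:320];b=ps[2]['image'][110:230,210:330]
cv2.imwrite('pics/e.png',cv2.cvtColor(np.hstack([cv2.resize(a,(400,400),interpolation=2),cv2.resize(b,(400,400),interpolation=2)]),cv2.COLOR_RGB2BGR))"
```

```text
t 6.375 tcp chest mm [-112.1461    2.8611] 130.58772828525449 F [-0.6598  0.0451  1.2834] 4.0022199182175525e-05
[[-0.9866  0.163  -0.0002]
 [ 0.163   0.9866  0.0001]
 [ 0.0002  0.     -1.    ]]
keeper [243.1, 188.9] 0.84
keeper [272.7, 196.3] 0.77
keeper [-37.3823  -6.0842] 152.95487136977835
door_face [242.4, 194.1] 0.89
door_face [250.9, 321.8] 0.77
door_face [271.3, 204.6] 0.59
door_face [-53.9338  -1.7715] 113.86478357289059
lever_tip [253.8, 171.7] 0.58
lever_tip [250.6, 321.4] 0.55
lever_tip [272.1, 181.4] 0.6
lever_tip [-35.9993  16.5798] 162.31682460278537
loop_bar [273.6, 184.5] 0.4
loop_bar [280.3, 151.5] 0.71
loop_bar [69.8151  0.3441] 237.2201792859398
```

View pics/e.png

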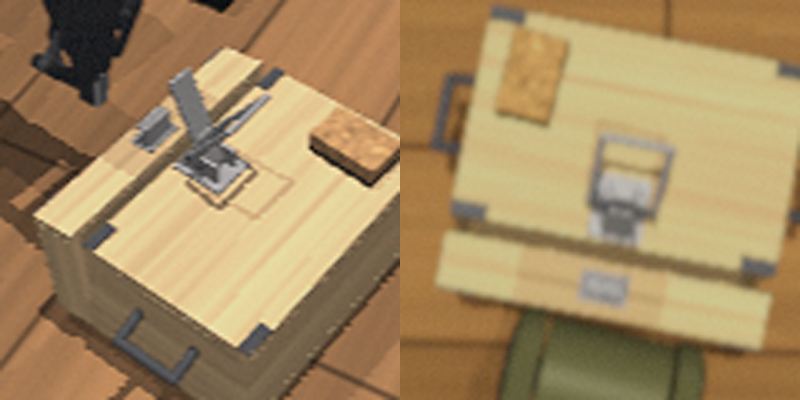

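>>> {"name": "send_rows", "arguments": {
  "deltas": [
    [1,0,-5,0,0,0,1],
    [0,0,-11,0,0,0,1],
    [-4,0,-17,0,0,0,1],
    [-9.5,0,-20,0,0,0,1],
    [-14,0,-22,0,0,0,1]
  ]
}}

```text
time: 7.75
tcp_pos: [0.5415, -0.072, 0.3527]
tool_rot: [[-0.987, 0.163, 0.002], [0.163, 0.987, -0.0], [-0.002, -0.0, -1.0]]
wrist_force: [0.2, -0.2, 1.6]
width: -0.0002
grip_force: 0.0
```

```bash
python3 -c "
from st import *
ps=look(cams=('wrist','scene','top'),names=('keeper','lever_pivot','loop_bar','lever_tip'))
save(ps[0],'w1')
print(ps[0]['cam_to_world'])
def P(x,y,z):
  w=R@[x/1e3,y/1e3]+o;return proj(ps[0],[w[0],w[1],z/1e3])
for n,v in dict(seamL=(0,80,145),seamR=(0,-80,145),d05bL=(-6,80,145),d05fL=(-51,80,147),d12bL=(-14.5,80,144),d12fL=(-59,80,149)).items(): print(n,P(*v))
"
```

```text
t 7.75 tcp chest mm [29.9226  2.9455] 352.7005482249197 F [ 0.187  -0.1841  1.6306] -0.0002235453906036874
[[-0.9866  0.163   0.0021]
 [ 0.163   0.9866 -0.0004]
 [-0.0022 -0.0001 -1.    ]]
keeper [252.9, 97.6] 0.57
keeper [244.7, 185.4] 0.78
keeper [-38.9805   1.4926] 160.74344603475998
lever_pivot [251.0, 163.7] 0.73
lever_pivot [263.9, 197.3] 0.6
lever_pivot [277.5, 170.0] 0.88
lever_pivot [33.2065 -1.6421] 159.60247563370848
loop_bar [252.9, 226.8] 0.89
loop_bar [275.0, 182.6] 0.45
loop_bar [69.6969  2.7387] 241.70346431108823
lever_tip [250.8, 141.7] 0.68
lever_tip [249.8, 174.1] 0.85
lever_tip [271.7, 181.8] 0.64
lever_tip [-7.7492  1.2946] 229.22720507134315
[[ 0.1625  0.9453  0.2829  0.4705]
 [ 0.9867 -0.1557 -0.0468 -0.0605]
 [-0.0002  0.2868 -0.958   0.503 ]
 [ 0.      0.      0.      1.    ]]
seamL [np.float64(324.59166848447916), np.float64(134.75129452882268)]
seamR [np.float64(179.22066578562647), np.float64(134.63139831395432)]
d05bL [np.float64(324.93847315646076), np.float64(129.22757698940288)]
d05fL [np.float64(328.06630064300344), np.float64(85.96942008557328)]
d12bL [np.float64(325.2419970047512), np.float64(121.23751798867588)]
d12fL [np.float64(329.00151566425814), np.float64(77.79928870467946)]
```

View pics/w1.png

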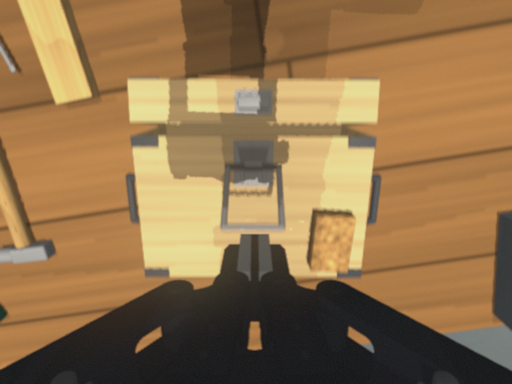

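Door still leans roughly 0.1 rad (seam row 135, door back edge row 124). Its top edge probably caught on the upper end of the pads, so I'll push again with the fingers higher.

>>> {"name": "send_rows", "arguments": {
  "deltas": [
    [4.5,0,0,0,0,0,1],
    [9,0,3,0,0,0,1],
    [13,0,8.5,0,0,0,1],
    [14,0,14.5,0,0,0,1],
    [14,0,20,0,0,0,1]
  ]
}}

```text
time: 9.12
tcp_pos: [0.401, -0.0488, 0.1497]
tool_rot: [[-0.987, 0.163, 0.002], [0.163, 0.987, -0.0], [-0.002, -0.0, -1.0]]
wrist_force: [1.4, 0.7, -0.4]
width: 0.0004
grip_force: 0.0
```

>>> {"name": "send_rows", "arguments": {
  "deltas": [
    [-1.5,0,0,0,0,0,1],
    [-3,0,0,0,0,0,1],
    [-3.8,0,0,0,0,0,1],
    [-4.4,0,-0.1,0,0,0,1],
    [-5,0,-0.2,0,0,0,1]
  ]
}}

```text
time: 9.75
tcp_pos: [0.4517, -0.0572, 0.1534]
tool_rot: [[-0.987, 0.163, 0.001], [0.163, 0.987, -0.0], [-0.001, -0.0, -1.0]]
wrist_force: [-0.6, -0.4, 1.1]
width: -0.0002
grip_force: 0.0
```

>>> {"name": "send_rows", "arguments": {
  "deltas": [
    [-0.3,0,-0.2,0,0,0,1],
    [-0.6,0,-0.4,0,0,0,1],
    [-0.6,0,-0.4,0,0,0,1]
  ]
}}

```text
time: 10.12
tcp_pos: [0.4572, -0.0581, 0.157]
tool_rot: [[-0.987, 0.163, 0.0], [0.163, 0.987, -0.0], [-0.0, -0.0, -1.0]]
wrist_force: [-0.0, 0.3, 0.0]
width: 0.0001
grip_force: 0.0
```

>>> {"name": "send_rows", "arguments": {
  "deltas": [
    [-0.3,0,0,0,0,0,1],
    [-0.6,0,-0.1,0,0,0,1],
    [-0.6,0,-0.1,0,0,0,1]
  ]
}}

```text
time: 10.5
tcp_pos: [0.4632, -0.0591, 0.1578]
tool_rot: [[-0.987, 0.163, 0.0], [0.163, 0.987, -0.0], [-0.0, 0.0, -1.0]]
wrist_force: [0.1, -0.1, -0.1]
width: 0.0
grip_force: 0.0
```

>>> {"name": "send_rows", "arguments": {
  "deltas": [
    [-0.3,0,0,0,0,0,1],
    [-0.3,0,0,0,0,0,1]
  ]
}}

```text
time: 10.75
tcp_pos: [0.4661, -0.0596, 0.1577]
tool_rot: [[-0.987, 0.163, -0.0], [0.163, 0.987, 0.0], [0.0, 0.0, -1.0]]
wrist_force: [-0.1, -0.2, -0.2]
width: -0.0001
grip_force: 0.0
```

```bash
python3 -c "
from st import *
ps=look(cams=('scene','wrist'))
a=ps[0]['image'][150:270,180:300];b=ps[1]['image'][150:384]
cv2.imwrite('pics/f.png',cv2.cvtColor(np.hstack([cv2.resize(a,(400,400),interpolation=2),cv2.copyMakeBorder(cv2.resize(b,(400,183)),0,217,0,0,0)]),cv2.COLOR_RGB2BGR))"
```

```text
t 10.75 tcp chest mm [-46.5244   2.8843] 157.7392266905181 F [-0.1409 -0.2267 -0.2106] -0.00010694112422790698
[[-0.9866  0.163  -0.0001]
 [ 0.163   0.9866  0.    ]
 [ 0.0001  0.     -1.    ]]
keeper [243.8, 186.6] 0.9
door_face [242.4, 195.5] 0.72
door_face [249.6, 197.2] 0.9
door_face [-52.6183   1.183 ] 105.11932646347053
lever_tip [252.6, 172.0] 0.72
loop_bar [273.6, 182.6] 0.38
```

View pics/f.png

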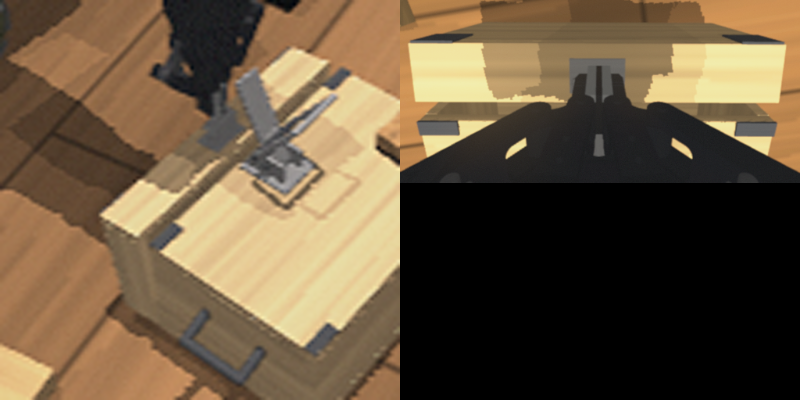

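```bash
python3 -c "
from st import *
s=env.read_state();p=env.capture('wrist')
for d in (0,.01,.022):
  for dx in (-.011,0,.011): print(d,dx,np.array(proj(p,s['tcp_pos']+s['tool_rot']@[dx,0,d])))
def P(x,y,z):
  w=R@[x/1e3,y/1e3]+o;return np.array(proj(p,[w[0],w[1],z/1e3]))
for th in(0,.05,.1,.15,.2):
  c,s_=np.cos(th),np.sin(th)
  print(th,[P(x*c-z*s_,80,24+z*c+x*s_)[1] for x,z in((-45,121),(0,121),(-45,0))])
print('seam',P(0,80,145),P(0,80,24))
im=p['image'];print(im[150:330:4,330].tolist())
"
```

```text
0 -0.011 [254.7913 261.3531]
0 0 [254.8097 242.0215]
0 0.011 [254.8288 221.9401]
0.01 -0.011 [254.7656 252.3935]
0.01 0 [254.7825 233.9648]
0.01 0.011 [254.8    214.8614]
0.022 -0.011 [254.7382 242.8429]
0.022 0 [254.7536 225.3949]
0.022 0.011 [254.7695 207.3484]
0 [np.float64(234.72685006302905), np.float64(304.97888810960757), np.float64(179.718523337971)]
0.05 [np.float64(222.9324904270419), np.float64(295.9393497144233), np.float64(179.1644185698)]
0.1 [np.float64(211.24944360654035), np.float64(286.47462393950855), np.float64(178.73794215156238)]
0.15 [np.float64(199.76709092660207), np.float64(276.6448334522747), np.float64(178.437445402585)]
0.2 [np.float64(188.5697554385499), np.float64(266.5162877640885), np.float64(178.26095153291953)]
seam [385.4579 304.9789] [335.7681 225.6536]
[[170, 122, 72], [118, 85, 52], [101, 72, 44], [101, 75, 47], [102, 74, 47], [105, 76, 48], [108, 79, 51], [107, 82, 51], [116, 96, 67], [116, 97, 68], [111, 92, 64], [116, 96, 67], [111, 94, 64], [122, 102, 72], [143, 118, 82], [152, 125, 88], [151, 126, 87], [152, 126, 88], [149, 124, 86], [154, 127, 88], [156, 130, 89], [151, 125, 87], [146, 121, 83], [137, 113, 80], [221, 185, 126], [236, 209, 143], [240, 216, 148], [240, 216, 147], [240, 217, 148], [239, 215, 146], [239, 214, 144], [239, 214, 145], [238, 210, 142], [39, 37, 34], [37, 35, 35], [38, 36, 37], [38, 36, 35], [34, 32, 31], [37, 35, 37], [35, 34, 36], [35, 33, 37], [37, 37, 39], [35, 36, 39], [37, 38, 38], [35, 36, 39]]
```

>>> {"name": "send_rows", "arguments": {
  "deltas": [
    [0,0,-0.8,0,0,0,1],
    [4,0,-0.8,0,0,0,1],
    [4,0,1.6,0,0,0,1],
    [3,0,1.6,0,0,0,1],
    [2.5,0,1.6,0,0,0,1]
  ]
}}

```text
time: 11.92
tcp_pos: [0.4426, -0.0557, 0.1427]
tool_rot: [[-0.987, 0.163, 0.001], [0.163, 0.987, -0.0], [-0.001, -0.0, -1.0]]
wrist_force: [0.4, -0.1, -0.2]
width: 0.0001
grip_force: 0.0
```

>>> {"name": "send_rows", "arguments": {
  "deltas": [
    [-0.4,0,-0.1,0,0,0,1],
    [-0.8,0,-0.3,0,0,0,1],
    [-0.8,0,-0.3,0,0,0,1]
  ]
}}

```text
time: 12.3
tcp_pos: [0.4495, -0.0568, 0.145]
tool_rot: [[-0.987, 0.163, 0.0], [0.163, 0.987, -0.0], [-0.0, -0.0, -1.0]]
wrist_force: [-0.1, -0.4, -0.0]
width: -0.0001
grip_force: 0.0
```

>>> {"name": "send_rows", "arguments": {
  "deltas": [
    [-0.3,0,-0.15,0,0,0,1],
    [-0.6,0,-0.3,0,0,0,1],
    [-0.6,0,-0.3,0,0,0,1]
  ]
}}

```text
time: 12.68
tcp_pos: [0.4553, -0.0578, 0.1479]
tool_rot: [[-0.987, 0.163, 0.0], [0.163, 0.987, -0.0], [-0.0, -0.0, -1.0]]
wrist_force: [0.3, 0.1, -0.2]
width: 0.0003
grip_force: 0.0
```

```bash
python3 -c "
from st import *
s=env.read_state();p=env.capture('wrist')
for d in (-.02,0,.01,.022):
  for dx in (-.011,0,.011): print(d,dx,np.array(proj(p,s['tcp_pos']+s['tool_rot']@[dx,0,d])))
a=p['image'][180:300,180:330]
cv2.imwrite('pics/g.png',cv2.cvtColor(cv2.resize(a,(750,600),interpolation=2),cv2.COLOR_RGB2BGR))"
```

```text
-0.02 -0.011 [254.8349 282.7019]
-0.02 0 [254.8574 261.2812]
-0.02 0.011 [254.8809 238.9175]
0 -0.011 [254.7754 261.316 ]
0 0 [254.7941 241.9836]
0 0.011 [254.8136 221.9013]
0.01 -0.011 [254.7504 252.3574]
0.01 0 [254.7677 233.928 ]
0.01 0.011 [254.7856 214.8238]
0.022 -0.011 [254.7239 242.808 ]
0.022 0 [254.7396 225.3593]
0.022 0.011 [254.7559 207.3119]
```

View pics/g.png

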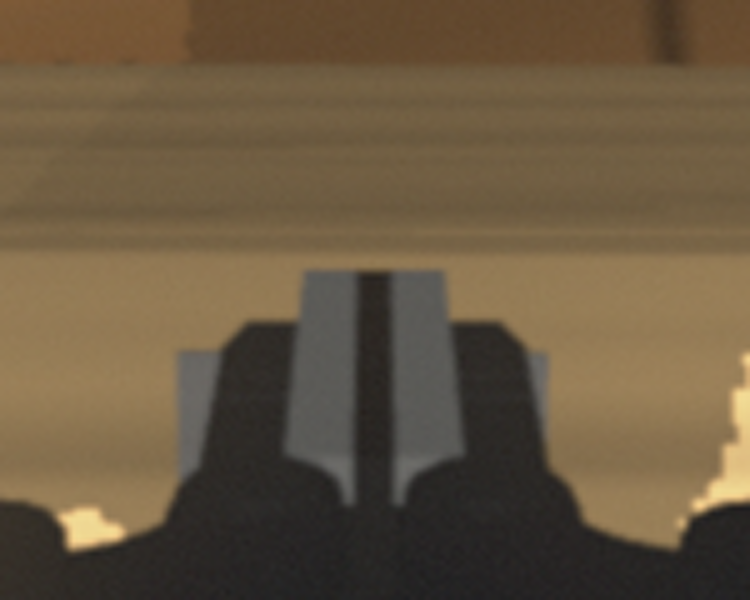

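>>> {"name": "send_rows", "arguments": {
  "deltas": [
    [0,0,-0.8,0,0,0,1],
    [3.5,0,-0.8,0,0,0,1],
    [3.5,0,1.7,0,0,0,1],
    [2,0,1.7,0,0,0,1],
    [1.5,0,1.6,0,0,0,1]
  ]
}}

```text
time: 13.35
tcp_pos: [0.4408, -0.0554, 0.1322]
tool_rot: [[-0.987, 0.163, 0.0], [0.163, 0.987, -0.0], [-0.0, -0.0, -1.0]]
wrist_force: [0.5, -0.5, 0.1]
width: -0.0001
grip_force: 0.0
```

>>> {"name": "send_rows", "arguments": {
  "deltas": [
    [-0.4,0,-0.15,0,0,0,1],
    [-0.8,0,-0.3,0,0,0,1],
    [-0.8,0,-0.3,0,0,0,1]
  ]
}}

```text
time: 13.72
tcp_pos: [0.4484, -0.0566, 0.135]
tool_rot: [[-0.987, 0.163, 0.0], [0.163, 0.987, -0.0], [-0.0, -0.0, -1.0]]
wrist_force: [0.7, 0.4, 0.1]
width: 0.0001
grip_force: 0.0
```

>>> {"name": "send_rows", "arguments": {
  "deltas": [
    [-0.4,0,-0.15,0,0,0,1],
    [-0.8,0,-0.3,0,0,0,1],
    [-0.8,0,-0.3,0,0,0,1]
  ]
}}

```text
time: 14.1
tcp_pos: [0.4564, -0.0579, 0.1379]
tool_rot: [[-0.987, 0.163, 0.0], [0.163, 0.987, -0.0], [-0.0, -0.0, -1.0]]
wrist_force: [-0.4, 0.6, -0.5]
width: -0.0001
grip_force: 0.0
```

```bash
python3 -c "
from st import *
p=env.capture('scene');t=np.array([.4013,-.0489,.1306])
for d in (0,.01,.022):print(d,proj(p,t-[0,0,d]))
q=env.capture('wrist');s=env.read_state();print(s['tcp_pos'],s['wrist_force'])
a=q['image'][170:310,180:330];b=p['image'][150:250,190:290]
cv2.imwrite('pics/h.png',cv2.cvtColor(np.hstack([cv2.resize(a,(400,400),interpolation=2),cv2.resize(b,(400,400),interpolation=2)]),cv2.COLOR_RGB2BGR))
for d in (0,.01,.022):print(d,proj(p,s['tcp_pos']-[0,0,d]))"
```

```text
0 [np.float64(227.32944329541783), np.float64(181.20754879730066)]
0.01 [np.float64(227.5485002573651), np.float64(183.403282341581)]
0.022 [np.float64(227.80778433866746), np.float64(186.00223537075007)]
[ 0.456  -0.0579  0.1377] [-0.0796 -0.3428  0.5838]
0 [np.float64(240.68690045016928), np.float64(187.68371920466524)]
0.01 [np.float64(240.82594110272515), np.float64(189.89289812430818)]
0.022 [np.float64(240.99045841844287), np.float64(192.5068687805074)]
```

View pics/h.png

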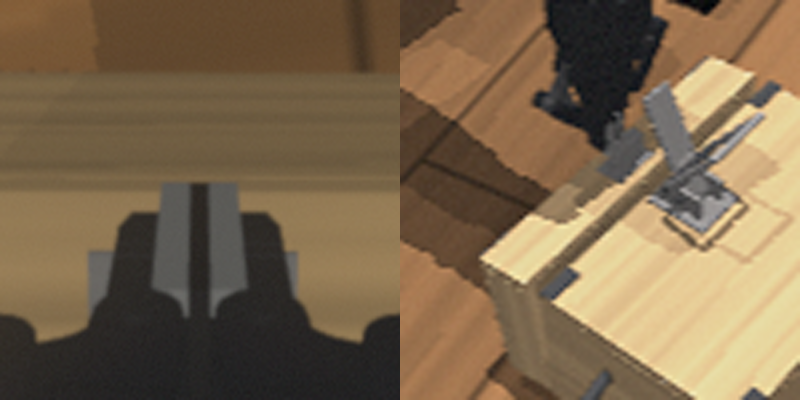

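Both views put the real fingertips about at the TCP height, not 22 mm below it, so the fingers were passing over the door's edge. Go lower.

>>> {"name": "send_rows", "arguments": {
  "deltas": [
    [0,0,-0.5,0,0,0,1],
    [3.5,0,-0.5,0,0,0,1],
    [3.5,0,3.0,0,0,0,1],
    [2,0,3.0,0,0,0,1],
    [1.2,0,3.0,0,0,0,1]
  ]
}}

```text
time: 14.82
tcp_pos: [0.4444, -0.056, 0.108]
tool_rot: [[-0.987, 0.163, -0.001], [0.163, 0.987, 0.0], [0.001, -0.0, -1.0]]
wrist_force: [-8.3, 1.4, 7.1]
width: 0.0002
grip_force: 4.4
```

>>> {"name": "send_rows", "arguments": {
  "deltas": [
    [-0.4,0,-0.15,0,0,0,1],
    [-0.8,0,-0.3,0,0,0,1],
    [-0.8,0,-0.3,0,0,0,1]
  ]
}}

```text
time: 15.2
tcp_pos: [0.452, -0.0572, 0.1113]
tool_rot: [[-0.987, 0.163, -0.001], [0.163, 0.987, 0.0], [0.001, -0.0, -1.0]]
wrist_force: [-4.6, 0.0, 3.5]
width: 0.0004
grip_force: 2.3
```

>>> {"name": "send_rows", "arguments": {
  "deltas": [
    [-0.3,0,-0.15,0,0,0,1],
    [-0.6,0,-0.3,0,0,0,1],
    [-0.6,0,-0.3,0,0,0,1]
  ]
}}

```text
time: 15.58
tcp_pos: [0.4556, -0.0578, 0.1129]
tool_rot: [[-0.987, 0.163, -0.007], [0.163, 0.987, 0.001], [0.007, -0.0, -1.0]]
wrist_force: [-16.8, 1.2, 0.6]
width: -0.0004
grip_force: 8.7
```

>>> {"name": "send_rows", "arguments": {
  "deltas": [
    [-0.2,0,-0.1,0,0,0,1],
    [-0.2,0,-0.1,0,0,0,1]
  ]
}}

```text
time: 15.82
tcp_pos: [0.4556, -0.0578, 0.113]
tool_rot: [[-0.987, 0.163, -0.012], [0.163, 0.987, 0.002], [0.013, -0.0, -1.0]]
wrist_force: [-29.6, 3.0, 2.0]
width: 0.0
grip_force: 14.9
```

>>> {"name": "send_rows", "arguments": {
  "deltas": [
    [1,0,-0.2,0,0,0,1],
    [4,0,-0.5,0,0,0,1],
    [6,0,-6,0,0,0,1],
    [6,0,-12,0,0,0,1],
    [6,0,-18,0,0,0,1]
  ]
}}

```text
time: 16.45
tcp_pos: [0.4004, -0.0486, 0.2976]
tool_rot: [[-0.987, 0.163, 0.002], [0.163, 0.987, -0.0], [-0.002, -0.0, -1.0]]
wrist_force: [0.5, 0.5, -0.4]
width: -0.0
grip_force: 0.0
```

>>> {"name": "send_rows", "arguments": {
  "deltas": [
    [-4,0,-4,0,0,0,1],
    [-9.5,0,-5.5,0,0,0,1],
    [-14,0,-5.5,0,0,0,1]
  ]
}}

```text
time: 16.82
tcp_pos: [0.5408, -0.0719, 0.3518]
tool_rot: [[-0.987, 0.163, 0.004], [0.163, 0.987, -0.001], [-0.004, -0.0, -1.0]]
wrist_force: [-0.4, 0.1, -0.3]
width: -0.0003
grip_force: 0.0
```

```bash
python3 -c "
from st import *
ps=look(cams=('wrist','scene','top'),names=('keeper','lever_tip','loop_bar'))
p=ps[0]
def P(x,y,z):
  w=R@[x/1e3,y/1e3]+o;return np.array(proj(p,[w[0],w[1],z/1e3]))
for th in(0,.05,.1,.15):
  c,s_=np.cos(th),np.sin(th)
  print(th,[P(x*c-z*s_,80,24+z*c+x*s_)[1] for x,z in((-45,121),(0,121))])
print('seam',P(0,80,145))
im=p['image'];x=int(P(0,100,145)[0]);print(x,[(r,int(im[r,x].sum())) for r in range(60,150,2)])
save(p,'w2')
"
```

```text
t 16.825 tcp chest mm [29.2171  2.9495] 351.7739913995006 F [-0.3812  0.1314 -0.2581] -0.00029403931442968304
[[-0.9866  0.163   0.0038]
 [ 0.163   0.9866 -0.0007]
 [-0.0039 -0.0001 -1.    ]]
keeper [252.3, 101.7] 0.87
keeper [241.8, 187.2] 0.69
keeper [344.2, 238.7] 0.27
keeper [-45.7574 -80.5089] 268.6189714378321
lever_tip [251.7, 141.7] 0.78
lever_tip [252.2, 175.9] 0.67
lever_tip [102.5, 257.8] 0.73
lever_tip [-91.9726 111.1487] 306.41543379443215
loop_bar [251.4, 227.7] 0.96
loop_bar [274.8, 185.7] 0.52
loop_bar [276.5, 173.2] 0.62
loop_bar [51.8395  2.7084] 227.55046318760344
0 [np.float64(92.33217994411875), np.float64(135.20058791086993)]
0.05 [np.float64(86.43052757456093), np.float64(129.60868557147214)]
0.1 [np.float64(80.68666890626183), np.float64(123.9554906330749)]
0.15 [np.float64(75.12967645484231), np.float64(118.26881059238535)]
seam [324.7633 135.2006]
342 [(60, 385), (62, 384), (64, 376), (66, 374), (68, 378), (70, 375), (72, 377), (74, 375), (76, 372), (78, 375), (80, 378), (82, 395), (84, 485), (86, 551), (88, 560), (90, 551), (92, 556), (94, 569), (96, 595), (98, 608), (100, 601), (102, 590), (104, 577), (106, 573), (108, 575), (110, 580), (112, 593), (114, 601), (116, 602), (118, 600), (120, 596), (122, 600), (124, 599), (126, 521), (128, 346), (130, 267), (132, 266), (134, 267), (136, 415), (138, 569), (140, 602), (142, 596), (144, 593), (146, 590), (148, 586)]
```

>>> {"name": "send_rows", "arguments": {
  "deltas": [
    [-0.6,0,5,0,0,0,1],
    [-0.6,0,10,0,0,0,1],
    [-0.6,0,12.5,0,0,0,1],
    [-0.6,0,14,0,0,0,1],
    [-0.6,0,14,0,0,0,1]
  ]
}}

```text
time: 18.05
tcp_pos: [0.5448, -0.0725, 0.2096]
tool_rot: [[-0.987, 0.163, -0.001], [0.163, 0.987, 0.0], [0.001, 0.0, -1.0]]
wrist_force: [0.3, -0.6, -0.0]
width: 0.0001
grip_force: 0.0
```

>>> {"name": "send_rows", "arguments": {
  "deltas": [
    [0.6,0,0,0,0,0,1],
    [1.2,0,0,0,0,0,1],
    [1.8,0,0,0,0,0,1],
    [2.3,0,0,0,0,0,1],
    [2.3,0,0,0,0,0,1]
  ]
}}

```text
time: 18.68
tcp_pos: [0.522, -0.0688, 0.21]
tool_rot: [[-0.987, 0.163, 0.0], [0.163, 0.987, -0.0], [-0.0, -0.0, -1.0]]
wrist_force: [0.8, 0.4, -0.4]
width: -0.0003
grip_force: 0.0
```

```bash
python3 -c "
from st import *
ps=look(cams=('scene','top'),names=('lever_tip','loop_bar'))
save(ps[0],'s3')
a=ps[0]['image'][120:240,190:310];b=ps[1]['image'][110:230,210:330]
cv2.imwrite('pics/i.png',cv2.cvtColor(np.hstack([cv2.resize(a,(400,400),interpolation=2),cv2.resize(b,(400,400),interpolation=2)]),cv2.COLOR_RGB2BGR))"
```

```text
t 18.675 tcp chest mm [10.1186  2.9127] 210.01097866380354 F [ 0.7792  0.3848 -0.3682] -0.0003113242302926226
[[-0.9866  0.1629  0.0002]
 [ 0.1629  0.9866 -0.0001]
 [-0.0002 -0.     -1.    ]]
lever_tip [251.5, 171.3] 0.63
lever_tip [400.9, 181.2] 0.17
lever_tip [  69.6401 -187.9783] 441.4091139717629
loop_bar [273.9, 180.8] 0.56
```

View pics/i.png

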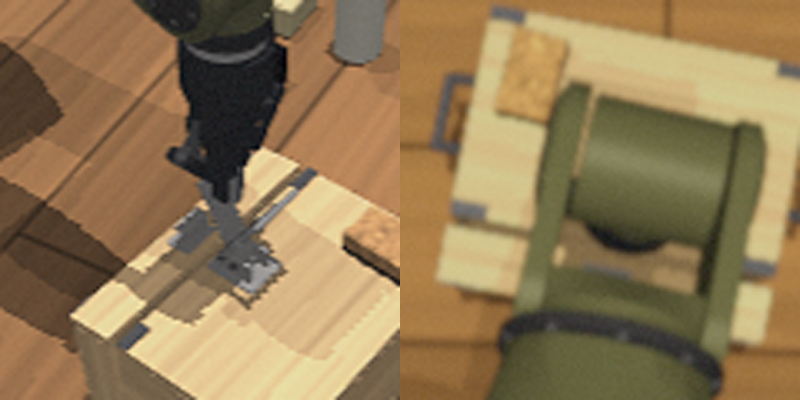

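Fingers are just behind the lever at crop (228,190), with the loop behind them. Push on until the stop is felt.

>>> {"name": "send_rows", "arguments": {
  "deltas": [
    [0.4,0,0,0,0,0,1],
    [0.8,0,0,0,0,0,1],
    [0.8,0,0,0,0,0,1]
  ]
}}

```text
time: 19.35
tcp_pos: [0.514, -0.0675, 0.2099]
tool_rot: [[-0.987, 0.163, -0.0], [0.163, 0.987, -0.0], [0.0, -0.0, -1.0]]
wrist_force: [0.6, -0.0, -0.7]
width: -0.0002
grip_force: 0.0
```

>>> {"name": "send_rows", "arguments": {
  "deltas": [
    [0.4,0,0,0,0,0,1],
    [0.8,0,0,0,0,0,1],
    [0.8,0,0,0,0,0,1]
  ]
}}

```text
time: 19.73
tcp_pos: [0.5061, -0.0662, 0.2098]
tool_rot: [[-0.987, 0.163, -0.0], [0.163, 0.987, 0.0], [0.0, -0.0, -1.0]]
wrist_force: [-0.7, -0.4, 0.3]
width: -0.0
grip_force: 0.0
```

```bash
python3 -c "
from st import *
ps=look(cams=('scene','wrist'),names=('lever_tip','loop_bar','keeper'))
p=ps[0]
for th in(1.9,2.03,2.15,2.27):
  c,s=np.cos(th),np.sin(th)
  w=R@[(30+85*c)/1e3,.002]+o;print(th,'tip',np.array([proj(q,[w[0],w[1],(159+85*s)/1e3]) for q in ps]))
  x,z=30+19*c+5*s,159+19*s-5*c;g=4.19-th
  w=R@[(x-72*np.cos(g))/1e3,.002]+o;print('  bar',np.array([proj(q,[w[0],w[1],(z+72*np.sin(g))/1e3]) for q in ps]))
"
```

```text
t 19.725 tcp chest mm [-5.9153  2.916 ] 209.841327027927 F [-0.6932 -0.4416  0.2703] -1.5423811280700616e-05
[[-0.9866  0.163  -0.0001]
 [ 0.163   0.9866  0.    ]
 [ 0.0001 -0.     -1.    ]]
lever_tip [249.9, 173.7] 0.81
lever_tip [250.3, 220.0] 0.64
lever_tip [-20.1825   2.6654] 219.8074924499521
loop_bar [267.9, 177.4] 0.57
loop_bar [251.8, 128.4] 0.18
loop_bar [-26.878   29.4682] 175.20248412861994
keeper [243.5, 189.9] 0.59
keeper [249.6, 163.2] 0.7
keeper [-36.0414  -2.8806] 147.64039549937345
1.9 tip [[255.0302 172.7126]
 [252.7516 289.6597]]
  bar [[276.0319 186.2698]
 [252.8916 406.7912]]
2.03 tip [[252.2375 172.1973]
 [252.784  263.4963]]
  bar [[273.1597 183.2727]
 [252.8365 401.2637]]
2.15 tip [[249.8572 172.102 ]
 [252.8257 239.7839]]
  bar [[270.3445 180.7201]
 [252.7914 392.4963]]
2.27 tip [[247.7009 172.3657]
 [252.8765 217.4086]]
  bar [[267.4228 178.4179]
 [252.7542 380.0562]]
```

>>> {"name": "send_rows", "arguments": {
  "deltas": [
    [0.3,0,0,0,0,0,1],
    [0.6,0,0,0,0,0,1]
  ]
}}

```text
time: 20.38
tcp_pos: [0.502, -0.0655, 0.2106]
tool_rot: [[-0.987, 0.163, 0.005], [0.163, 0.987, -0.001], [-0.005, -0.0, -1.0]]
wrist_force: [18.6, -3.1, 1.8]
width: -0.0003
grip_force: 7.6
```

>>> {"name": "send_rows", "arguments": {
  "deltas": [
    [0.2,0,0,0,0,0,1],
    [0.3,0,0,0,0,0,1]
  ]
}}

```text
time: 20.62
tcp_pos: [0.5006, -0.0654, 0.2118]
tool_rot: [[-0.987, 0.163, 0.011], [0.163, 0.987, -0.002], [-0.011, -0.0, -1.0]]
wrist_force: [24.3, -4.0, 4.8]
width: -0.0002
grip_force: 10.8
```

>>> {"name": "send_rows", "arguments": {
  "deltas": [
    [-2,0,0,0,0,0,1],
    [-2.5,0,-5,0,0,0,1],
    [-2.5,0,-9,0,0,0,1],
    [-6.5,0,-9,0,0,0,1],
    [-9.8,0,-9,0,0,0,1]
  ]
}}

```text
time: 21.25
tcp_pos: [0.5951, -0.0809, 0.3004]
tool_rot: [[-0.987, 0.163, 0.001], [0.163, 0.987, -0.0], [-0.001, -0.0, -1.0]]
wrist_force: [1.3, -0.3, 1.0]
width: -0.0
grip_force: 0.0
```

>>> {"name": "send_rows", "arguments": {
  "deltas": [
    [0,0,3,0,0,0,1],
    [0,0,6.3,0,0,0,1],
    [0,0,6.3,0,0,0,1]
  ]
}}

```text
time: 21.62
tcp_pos: [0.5933, -0.0805, 0.2347]
tool_rot: [[-0.987, 0.163, -0.005], [0.163, 0.987, 0.001], [0.005, 0.0, -1.0]]
wrist_force: [1.0, -0.2, 1.3]
width: -0.0001
grip_force: 0.0
```

```bash
python3 -c "
from st import *
ps=look(cams=('scene','wrist'),names=('lever_tip','loop_bar','keeper'))
"
```

```text
t 21.625 tcp chest mm [82.396   2.9555] 234.65350939943576 F [ 0.9733 -0.2273  1.2999] -6.775009824467321e-05
[[-0.9866  0.163  -0.0046]
 [ 0.163   0.9866  0.0009]
 [ 0.0046  0.0001 -1.    ]]
lever_tip [251.1, 173.6] 0.56
lever_tip [247.9, 12.7] 0.6
lever_tip [-19.5259   2.3938] 223.9799625918754
loop_bar [266.9, 176.8] 0.38
loop_bar [248.6, 174.0] 0.58
loop_bar [44.6677  0.6129] 250.65339315078998
keeper [243.9, 189.3] 0.63
```

>>> {"name": "send_rows", "arguments": {
  "deltas": [
    [1.4,0,0,0,0,0,1],
    [2.8,0,0,0,0,0,1],
    [4,0,0,0,0,0,1],
    [5.2,0,0,0,0,0,1],
    [6.2,0,0,0,0,0,1]
  ]
}}

```text
time: 22.65
tcp_pos: [0.5328, -0.0706, 0.2377]
tool_rot: [[-0.987, 0.163, 0.002], [0.163, 0.987, -0.0], [-0.002, -0.0, -1.0]]
wrist_force: [-0.6, 0.5, -1.2]
width: -0.0
grip_force: 0.0
```

```bash
python3 -c "
from st import *
ps=look(cams=('scene','wrist'),names=('lever_tip','loop_bar','keeper'))
"
```

```text
t 22.65 tcp chest mm [21.1448  2.9219] 237.66337698114228 F [-0.6231  0.493  -1.2028] -3.482559594002479e-05
[[-0.9866  0.163   0.0016]
 [ 0.163   0.9866 -0.0003]
 [-0.0016 -0.0001 -1.    ]]
lever_tip [250.0, 173.2] 0.61
lever_tip [251.8, 149.7] 0.7
lever_tip [-22.0326   3.7738] 220.11818332653414
loop_bar [256.7, 168.4] 0.52
loop_bar [249.4, 221.0] 0.84
loop_bar [3.9328 3.0356] 254.75735265557353
keeper [244.9, 189.8] 0.86
keeper [249.8, 148.8] 0.74
keeper [-20.9293  -6.2776] 162.3419312700199
```

>>> {"name": "send_rows", "arguments": {
  "deltas": [
    [0.6,0,0,0,0,0,1],
    [1.2,0,0,0,0,0,1],
    [1.2,0,0,0,0,0,1],
    [0,0,-3,0,0,0,1],
    [-1,0,-7,0,0,0,1]
  ]
}}

```text
time: 23.68
tcp_pos: [0.5429, -0.0723, 0.3072]
tool_rot: [[-0.987, 0.163, -0.002], [0.163, 0.987, 0.0], [0.002, 0.0, -1.0]]
wrist_force: [0.3, 0.2, 0.5]
width: -0.0003
grip_force: 0.0
```

```bash
python3 -c "
from st import *
ps=look(cams=('scene','wrist'),names=('lever_tip','loop_bar','keeper'))
q=ps
for x,z in((-44,148),(-42,155),(-35,170)): 
  w=R@[x/1e3,.002]+o;print(x,z,np.array([proj(p,[w[0],w[1],z/1e3]) for p in q]))
"
```

```text
t 23.675 tcp chest mm [31.3837  2.9113] 307.15317687102635 F [0.2987 0.2303 0.5111] -0.0003417339346399475
[[-0.9866  0.163  -0.0015]
 [ 0.163   0.9866  0.0003]
 [ 0.0016  0.     -1.    ]]
lever_tip [248.5, 174.4] 0.86
lever_tip [251.8, 114.7] 0.76
lever_tip [-23.2264   1.5374] 216.96249329854055
loop_bar [243.5, 187.5] 0.59
loop_bar [252.2, 89.6] 0.57
loop_bar [-42.6877   0.5146] 149.90499283664658
keeper [247.5, 187.9] 0.6
keeper [253.2, 99.4] 0.94
keeper [-32.198   3.097] 152.7514091259404
-44 148 [[243.5325 187.4487]
 [253.7592  88.0877]]
-42 155 [[243.9532 186.1662]
 [253.7441  90.2731]]
-35 170 [[245.5684 183.7821]
 [253.709   98.5189]]
```

The bar lies in front of the keeper at (-43,150) in chest mm. Next, go in front of the lever.

>>> {"name": "send_rows", "arguments": {
  "deltas": [
    [4.5,-0.1,0,0,0,0,1],
    [9.3,-0.1,0,0,0,0,1],
    [9.3,-0.1,5,0,0,0,1],
    [9.3,-0.1,10,0,0,0,1],
    [9.3,-0.1,11.2,0,0,0,1]
  ]
}}

```text
time: 24.7
tcp_pos: [0.4497, -0.0578, 0.1924]
tool_rot: [[-0.987, 0.163, -0.005], [0.163, 0.987, 0.001], [0.005, 0.0, -1.0]]
wrist_force: [0.3, -0.7, 0.3]
width: 0.0
grip_force: 0.0
```

>>> {"name": "send_rows", "arguments": {
  "deltas": [
    [-1.6,0,-0.2,0,0,0,1],
    [-3.2,0,-0.5,0,0,0,1],
    [-4.7,0,-1.2,0,0,0,1],
    [-6.2,0,-2,0,0,0,1]
  ]
}}

```text
time: 25.2
tcp_pos: [0.5129, -0.0683, 0.2162]
tool_rot: [[-0.987, 0.163, 0.0], [0.163, 0.987, -0.0], [-0.0, -0.0, -1.0]]
wrist_force: [-1.4, 0.3, -1.3]
width: -0.0001
grip_force: 1.0
```

```bash
python3 -c "
from st import *
ps=look(cams=('scene','wrist'),names=('lever_tip','loop_bar','keeper'))
"
```

```text
t 25.2 tcp chest mm [1.1303 1.8928] 216.15959599832252 F [-1.4123  0.2798 -1.3126] -0.00012671461155371283
[[-0.9866  0.163   0.0004]
 [ 0.163   0.9866 -0.0001]
 [-0.0004 -0.     -1.    ]]
lever_tip [260.7, 177.9] 0.73
loop_bar [249.3, 188.6] 0.48
keeper [245.5, 188.8] 0.6
keeper [254.2, 152.5] 0.59
keeper [-33.0028   0.4462] 151.12054254786847
```

>>> {"name": "send_rows", "arguments": {
  "deltas": [
    [-1.5,0,-0.8,0,0,0,1],
    [-2.5,0,-0.8,0,0,0,1],
    [-3.3,0,-0.6,0,0,0,1]
  ]
}}

```text
time: 25.98
tcp_pos: [0.5451, -0.0736, 0.2207]
tool_rot: [[-0.987, 0.163, 0.0], [0.163, 0.987, -0.0], [-0.0, -0.0, -1.0]]
wrist_force: [-2.3, 0.0, 0.9]
width: 0.0002
grip_force: 1.1
```

```bash
python3 -c "
from st import *
ps=look(cams=('scene','wrist'),names=('lever_tip','loop_bar','keeper'))
p=ps[0]
for th in(1.57,1.3,1.1,.9,.6,.3,0):
  w=R@[(30+85*np.cos(th))/1e3,.002]+o;print(th,'tip',proj(p,[w[0],w[1],(159+85*np.sin(th))/1e3]))
for x,z in((-38,155),(-30,154),(-22,154)):
  w=R@[x/1e3,.002]+o;print(x,proj(p,[w[0],w[1],z/1e3]))
"
```

```text
t 25.975 tcp chest mm [33.7246  1.9223] 220.69756794396866 F [-2.2975  0.0142  0.9102] 0.00017299632889726687
[[-0.9866  0.163   0.0002]
 [ 0.163   0.9866 -0.    ]
 [-0.0002 -0.     -1.    ]]
lever_tip [269.5, 179.6] 0.7
loop_bar [303.4, 195.5] 0.45
keeper [244.9, 190.7] 0.95
1.57 tip [np.float64(262.7778418653416), np.float64(175.91467169309698)]
1.3 tip [np.float64(269.2919292635169), np.float64(180.37345169744137)]
1.1 tip [np.float64(273.86003388386183), np.float64(184.53073658025266)]
0.9 tip [np.float64(277.9604135697548), np.float64(189.200472430003)]
0.6 tip [np.float64(282.8148789682594), np.float64(196.66801458793492)]
0.3 tip [np.float64(285.6978487965346), np.float64(203.97712331075667)]
0 tip [np.float64(286.38024822327907), np.float64(210.38465501598716)]
-38 [np.float64(244.96987453424862), np.float64(186.76906087886852)]
-30 [np.float64(247.0226921067514), np.float64(188.2071236927556)]
-22 [np.float64(249.07650728343305), np.float64(189.42558215182734)]
```

>>> {"name": "send_rows", "arguments": {
  "deltas": [
    [-0.9,0,0.2,0,0,0,1],
    [-1.7,0,0.5,0,0,0,1],
    [-1.7,0,0.5,0,0,0,1]
  ]
}}

```text
time: 26.75
tcp_pos: [0.562, -0.0764, 0.2152]
tool_rot: [[-0.987, 0.163, -0.0], [0.163, 0.987, 0.0], [0.0, 0.0, -1.0]]
wrist_force: [0.3, 0.4, -0.1]
width: -0.0003
grip_force: 0.0
```

>>> {"name": "send_rows", "arguments": {
  "deltas": [
    [-0.7,0,0.5,0,0,0,1],
    [-1.4,0,1.0,0,0,0,1],
    [-1.4,0,1.0,0,0,0,1]
  ]
}}

```text
time: 27.12
tcp_pos: [0.5755, -0.0786, 0.205]
tool_rot: [[-0.987, 0.163, -0.001], [0.163, 0.987, 0.0], [0.001, 0.0, -1.0]]
wrist_force: [-0.6, 0.4, -0.4]
width: 0.0001
grip_force: 0.0
```

```bash
python3 -c "
from st import *
ps=look(cams=('scene','wrist','top'),names=('lever_tip','loop_bar','keeper'))
p=ps[1]
for x,z in((-38,155),(-30,154),(-22,154)):
  w=R@[x/1e3,.002]+o;print(x,proj(p,[w[0],w[1],z/1e3]))
a=ps[0]['image'][140:230,210:300];b=ps[1]['image'][0:200,150:350]
cv2.imwrite('pics/j.png',cv2.cvtColor(np.hstack([cv2.resize(a,(400,400),interpolation=2),cv2.resize(b,(400,400),interpolation=2)]),cv2.COLOR_RGB2BGR))
"
```

```text
t 27.125 tcp chest mm [64.5804  1.9393] 205.00757750315648 F [-0.5816  0.3662 -0.3733] 0.00013305364011122593
[[-0.9866  0.1629 -0.0009]
 [ 0.1629  0.9866  0.0002]
 [ 0.0009  0.     -1.    ]]
lever_tip [279.6, 191.8] 0.69
loop_bar [245.2, 191.6] 0.56
loop_bar [111.4, 207.7] 0.49
loop_bar [-231.743   416.6121] -248.48668555714528
keeper [246.9, 188.9] 0.59
keeper [256.6, 68.0] 0.59
keeper [-25.2805   0.9286] 154.83412183670868
-38 [np.float64(255.00451671849848), np.float64(39.30477358842751)]
-30 [np.float64(254.98114962549982), np.float64(54.67584599923768)]
-22 [np.float64(254.9618952917982), np.float64(69.39112620293496)]
```

View pics/j.png

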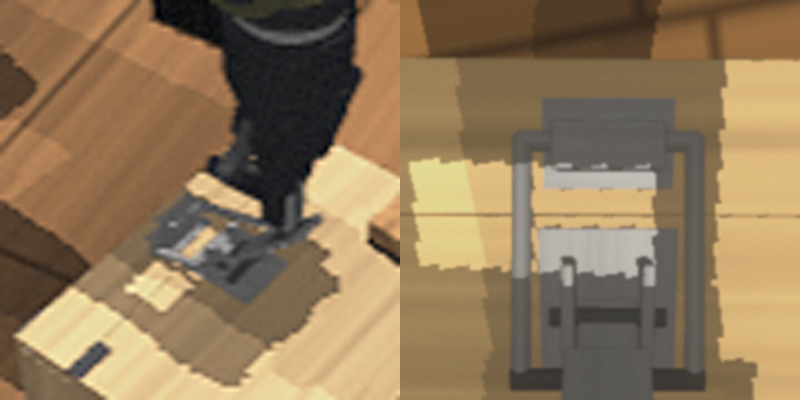

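The bar sits under the keeper's lip and the seam is a thin line. Carry the lever on down.

>>> {"name": "send_rows", "arguments": {
  "deltas": [
    [-0.7,0,0.7,0,0,0,1],
    [-1.2,0,1.4,0,0,0,1],
    [-1.6,0,2.2,0,0,0,1],
    [-1.9,0,2.9,0,0,0,1]
  ]
}}

```text
time: 28.22
tcp_pos: [0.5941, -0.0817, 0.1757]
tool_rot: [[-0.987, 0.163, -0.001], [0.163, 0.987, 0.0], [0.001, 0.0, -1.0]]
wrist_force: [-0.1, -0.3, -0.5]
width: -0.0001
grip_force: 0.0
```

>>> {"name": "send_rows", "arguments": {
  "deltas": [
    [-0.2,0,0.7,0,0,0,1],
    [-0.3,0,1.3,0,0,0,1],
    [-0.3,0,1.8,0,0,0,1],
    [-0.3,0,1.8,0,0,0,1]
  ]
}}

```text
time: 28.72
tcp_pos: [0.5969, -0.0821, 0.1585]
tool_rot: [[-0.987, 0.163, -0.001], [0.163, 0.987, 0.0], [0.001, 0.0, -1.0]]
wrist_force: [0.5, 0.6, 1.0]
width: -0.0002
grip_force: 0.0
```

Press on until the stop is felt.

>>> {"name": "send_rows", "arguments": {
  "deltas": [
    [0,0,0.3,0,0,0,1],
    [0,0,0.5,0,0,0,1],
    [0,0,0.5,0,0,0,1]
  ]
}}

```text
time: 29.1
tcp_pos: [0.5971, -0.0822, 0.1541]
tool_rot: [[-0.987, 0.163, 0.0], [0.163, 0.987, -0.0], [-0.0, -0.0, -1.0]]
wrist_force: [-0.1, -0.2, 2.3]
width: 0.0002
grip_force: 1.3
```

```bash
python3 -c "
from st import *
ps=look(cams=('scene',),names=('lever_tip','loop_bar','keeper'))
"
```

```text
t 29.1 tcp chest mm [86.4507  1.9114] 154.05077828562924 F [-0.13   -0.2342  2.3431] 0.00019899352311766739
[[-0.9866  0.163   0.0004]
 [ 0.163   0.9866 -0.0001]
 [-0.0004 -0.0001 -1.    ]]
lever_tip [286.8, 210.3] 0.54
loop_bar [247.6, 188.1] 0.64
keeper [246.1, 185.6] 0.79
```

>>> {"name": "send_rows", "arguments": {
  "deltas": [
    [0,0,0.2,0,0,0,1],
    [0,0,0.3,0,0,0,1]
  ]
}}

```text
time: 29.55
tcp_pos: [0.5973, -0.0822, 0.1534]
tool_rot: [[-0.987, 0.163, 0.002], [0.163, 0.987, -0.0], [-0.002, -0.0, -1.0]]
wrist_force: [-12.8, 2.2, 29.7]
width: 0.0
grip_force: 14.5
```

>>> {"name": "send_rows", "arguments": {
  "deltas": [
    [0,0,0.2,0,0,0,1],
    [0,0,0.2,0,0,0,1]
  ]
}}

```text
time: 29.8
tcp_pos: [0.5974, -0.0823, 0.1531]
tool_rot: [[-0.987, 0.163, 0.003], [0.163, 0.987, -0.001], [-0.003, -0.0, -1.0]]
wrist_force: [-18.8, 3.3, 38.9]
width: 0.0001
grip_force: 19.3
```

Lever hard on its stop. Lift straight off, clear out towards the robot and check.

>>> {"name": "send_rows", "arguments": {
  "deltas": [
    [0,0,-2,0,0,0,1],
    [0,0,-7,0,0,0,1],
    [0,0,-13,0,0,0,1],
    [3,0,-18,0,0,0,1],
    [6,0,-22,0,0,0,1]
  ]
}}

```text
time: 30.42
tcp_pos: [0.537, -0.0723, 0.3704]
tool_rot: [[-0.987, 0.163, 0.001], [0.163, 0.987, -0.0], [-0.001, -0.0, -1.0]]
wrist_force: [-0.6, -0.5, 0.2]
width: -0.0005
grip_force: 0.0
```

```bash
python3 -c "
from st import *
ps=look(cams=('scene','wrist'),names=('lever_tip','loop_bar','keeper','door_face','sanding_block'))
p=ps[1]
def P(x,y,z):
  w=R@[x/1e3,y/1e3]+o;return np.array(proj(p,[w[0],w[1],z/1e3]))
for th in(0,.05,.1): 
  c,s_=np.cos(th),np.sin(th)
  print(th,[P(x*c-z*s_,100,24+z*c+x*s_) for x,z in((-45,121),(0,121))])
im=p['image'];x=int(P(0,100,145)[0]);r0=int(P(-60,100,145)[1]);print(x,[(r,int(im[r,x].sum())) for r in range(max(r0,0),r0+70,2)])
print('tip flat',P(115,2,159))
"
```

```text
t 30.425 tcp chest mm [25.5187  1.9213] 370.43904607492277 F [-0.5597 -0.5444  0.2388] -0.000509943469415353
[[-0.9866  0.163   0.0007]
 [ 0.163   0.9866 -0.0001]
 [-0.0007 -0.     -1.    ]]
lever_tip [286.9, 211.8] 0.72
lever_tip [256.0, 228.9] 0.73
lever_tip [115.4809   4.1093] 150.8936982039194
loop_bar [249.0, 187.9] 0.63
loop_bar [326.7, 227.8] 0.59
loop_bar [39.4488 11.2616] 246.29452717841568
keeper [249.4, 190.7] 0.82
keeper [322.8, 230.6] 0.56
keeper [44.0863  8.5517] 240.70767397926144
door_face [245.3, 196.0] 0.71
door_face [251.1, 97.2] 0.8
door_face [-41.2789  -0.0533] 112.48634461506506
sanding_block [302.1, 197.4] 0.8
sanding_block [322.2, 232.7] 0.64
sanding_block [118.7123  84.2992] 147.47161849160466
0 [array([341.0393,  96.5515]), array([337.9889, 136.4655])]
0.05 [array([340.9168,  91.0308]), array([338.3543, 131.2488])]
0.1 [array([340.7191,  85.6499]), array([338.6571, 125.9746])]
337 [(82, 385), (84, 385), (86, 398), (88, 399), (90, 398), (92, 405), (94, 368), (96, 408), (98, 607), (100, 612), (102, 610), (104, 601), (106, 609), (108, 617), (110, 616), (112, 603), (114, 591), (116, 581), (118, 580), (120, 585), (122, 596), (124, 607), (126, 610), (128, 607), (130, 607), (132, 608), (134, 615), (136, 524), (138, 606), (140, 609), (142, 604), (144, 600), (146, 595), (148, 592), (150, 591)]
tip flat [254.4784 231.3132]
```

The door is shut (front edge at row 97, no seam gap), the lever lies flat and the loop is under the keeper.

```bash
python3 -c "
from rig import env
print(env.sign_off())"
```

```text
the job is handed in; nothing more can be done
None
```

The tool chest is closed and the job is handed in, at about 30 s of the 56 s allowed: the door is fully shut, the loop bar is caught under the keeper, and the lever lies flat. I did not deliberately touch the other things on the bench, but I only checked the sanding block, which showed no clear shift.

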